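# Fetch the rear paddle from the crowded hook

## Task

The round-bladed clay paddle hangs at the back of the crowded hook, behind two others. Move the two front paddles one by one to the spare hook, whose wire has been knocked crooked, so feel for it and never force either hook; then lower the round paddle blade first into the clay tool crock, letting go of it only once it stands on the bottom. Leave the other things on the table where they are.

Things in the scene. Friction and masses are not known exactly. Their poses are not given: they have to be found in the camera images.
- rack: Tool rack: wooden cross rail 440 mm long, 50 mm tall, 20 mm thick (top 275 mm above the table) on an upright at each end, fixed. Origin: on the table under the middle of the rail's front face. x points into the rail, away from the hooks; y along the rail; z up. Two wire hooks are screwed to its front face, 85 mm left and right of the middle.
- hook_full: Crowded hook: straight steel wire 5 mm thick. Origin: middle of the wire at the rail's face, 250 mm up; axes as the rack's. The wire runs level 98 mm along -x, then the tip turns up (10 mm farther out, 8 mm up). Three paddles hang on it, middles about 26, 54 and 82 mm out from the rail. Springs sideways about 1 mm per N at the tip.
- hook_spare: Spare empty hook, same make, origin and axes. Its wire is level and as long but bent at the root: seen from above it runs straight from the origin, swung 0.09 to 0.24 rad to one side, tip 10 to 26 mm off the -x axis. The bend is NOT measured: look, or feel its side (e.g. with the held handle's edge). Springs 1 mm per N at the tip; over 15 N harms it.
- narrow_eye (a point): Centre of the hanging slot of the narrow paddle (wood, about 0.1 kg, one of the two in front). Slot runs through along x, 12 mm wide (y), 20 mm tall, corners cut. Handle 28 mm wide (y), 14 mm thick, straight from 20 mm above to 94 mm below this point; grip its 28 mm from above at this point. Blade 44 mm wide, 12 thick, ends 189 mm below the point.
- wide_eye (a point): The same point of the wide paddle (other front one): same handle and slot, grooved blade 70 mm wide, ending 189 mm below. Any paddle hangs with this point 7.5 mm below the wire's middle; to pass a hook's turned-up tip, going on or off, its point must be 1 to 7 mm above the wire's middle (best 4), i.e. 11 mm above hanging height.
- round_eye (a point): The same point of the round paddle (rearmost, next to the rail): same handle and slot, disc blade 76 mm across, 12 mm thick, lowest point 188 mm below this point.
- round_foot (a point): Lowest point of the round paddle's blade, 188 mm straight below its slot's centre.
- crock: Open-topped round clay tool crock, 100 mm tall, 112 mm outside and 100 mm inside, floor 8 mm thick, about 0.9 kg, standing loose. Origin: centre of its underside.
- bowl: Bystander: terracotta bowl, 120 mm across, 55 mm tall. Origin: centre of its underside.
- cup: Bystander: white cup, 76 mm across, 80 mm tall. Origin: centre of its underside.
- jar: Bystander: white glaze jar with a black cap, 72 mm across, 100 mm tall. Origin: centre of its underside.
- rib: Bystander: flat wooden throwing rib, 50 by 150 mm, 7 mm thick, lying on the table by the rack. Origin: centre of its underside.
- brush: Bystander: wooden-handled brush lying on the table on the robot's left. Origin: on the table under its middle.
- loop_tool: Bystander: trimming tool with a wooden handle and a steel wire loop, 170 mm long, lying on the table in front of the robot. Origin: on the table near its middle.
Not all that is in view belongs to the job. What is shaped like the part that bears round_eye but purple is not meant. Leave any green look-alike of the part that bears wide_eye alone.

How it is judged:
By the outcome, as a careful person would: the job done as asked, in the order asked, and still so for the second after the job is handed in, with the robot touching nothing.
It also fails if it takes over 72 s, if anything falls off the work surface, if the arm or the gripper's body presses on something with over 40 N, if the wrist force passes 120 N, or if a joint passes its speed limit or range.

## Robot

A 6-joint arm with a two-finger parallel gripper is mounted at the origin on the work surface. World frame = base frame: x ahead of the robot, y to its left, z up, the work surface at z = 0. Lengths are in m, angles in rad, forces in N, time in s.
With the tool pointing down it reaches from about 0.35 to 0.85 m from the base axis. Payload 8.1 kg.
Tool frame: the origin (TCP) lies at the very end of the fingers, on their centre line; the grasp point (between the pads) lies 19 mm behind it; z points along the fingers, y is the line along which they close (so a half turn about z gives the same grasp; the last joint's range is limited). The gripper opens to 93 mm and grips with 3 to 60 N. Pads are 15 mm wide; open, the fingers measure 128 mm over their backs; the gripper's body (75 mm by 188 mm) begins 65 mm behind the grasp point.
Start: joints at [-1.219, 0.13, 1.488, -0, 1.523, -0.085], TCP at [0.254, -0.544, 0.219] pointing down, gripper open.
Joint ranges: [-2.96, 2.96], [-0.89, 2.26], [0.02, 2.5], [-1.34, 4.48], [0, 2.73], [-2.66, 2.66]. Speed limits (rad/s): [2.39, 2.39, 2.79, 3.14, 3.14, 3.14].

## Interface

Orientations are given as a rotation vector (axis times angle).
In Python, from plant import robot gives the robot as it stands. The module is installed in compiled form; this text tells all that it offers.
- The arm moves only by the tool play_rows, never from a script. Its argument "increments" is text: rows parted by semicolons, each of 5 numbers parted by spaces: the shift along the tool's x, y, z in mm, then the turn about the tool's z in degrees, then the closure, from -1 (fully open) to 1 (shut). In form: dx dy dz yaw claw; .... A call has 1 to 20 rows; each row is the pose to reach, as a shift and turn from the pose commanded when the call began, along the tool's axes at that moment; what a row does not reach only later rows make up. A row lasts 1/10 s, in which the tool goes at most 50 mm and 8.59 degrees, less where a joint would pass 70% of its speed; a pose out of reach is approached as far as the arm can. A call with a gripper value outside its range is refused whole. The fingers move at their own pace and stop on an object; "force" is the grip in N (left out, the last holds). Time passes only in rows, so rows that repeat a pose let the fingers close. It gives the time, the measured TCP pose, the force, the opening and the grip force at its end, in the units of the state.
- robot.read_state(): the state, without advancing time (a new reading comes with each control period).
- robot.read_camera(name): name is "scene" or "top" or "wrist"; returns the picture (400x640x3 uint8, blue, green, red); there is no depth.
- robot.calibration(name): a dict with "vertical_fov" (degrees; the focal length in pixels is half the picture's height over the tangent of half this angle, whatever the lens; pixels are square), "cx", "cy" (the principal point, pixels), "D" ([k1, k2, p1, p2, k3] as OpenCV has them; the pictures are not rectified), "rvec" (rotation vector, rad) and "tvec" (3), from world to camera coordinates, as OpenCV has them. Camera axes: x right, y down, z forward; pixel columns grow to the right and rows downward; lengths in m; the calibration is good to about 2 mm. A picture is of the moment at which its call begins: read the wrist's pose just before it. calibration takes no time and is no camera call; for the wrist camera it gives the pose at the moment of the call.
- robot.close_job(): hands the job in; it is judged then, once.
Trained networks look in the newest picture that a camera, given by its name, has taken for a name from the list of things; names that differ only in an ending like _2 or _b are one class to them, and where a whole thing is asked for, a point or a joint stands for the part that bears it (a point fixed in the world has none). Each returns a list of dicts, best first, with "conf" (0 to 1); they miss things now and then, are a little off and sometimes report something else, mostly with a low value. They report only what shows in the picture. A call takes as long as a camera call. They do not tell look-alikes from the thing itself.
- robot.recognise(camera, query): "centre" ([x, y, z] in m, in world coordinates, good to about 4 mm: the middle of the surface that is visible of it).
- robot.regions_of(camera, query): "pixels" (400x640 bool, what is visible of it).
- robot.landmark_of(camera, query): "centre" ([x, y, z] in m, in world coordinates, good to about 4 mm: a listed point, or the origin of a listed thing).
The state is a dict: "t": time; "q": joint angles; "dq": joint speeds; "joint_torque": joint torques, N m; "tool_pos": TCP position; "orientation": TCP orientation; "force": force on the tool from outside, world axes, zero at the start; "wrist_torque": the same for the moment, N m; "opening": finger opening in m; "gripper_force": force on a finger pad.
Only numpy, scipy, OpenCV 4.12 (cv2) and the standard library are available. Lean on these libraries where they do the work, as an engineer would, in place of code of your own. Each camera call takes 0.05 s, during which the arm holds its last target. There are 200 camera calls.

## Working session

There is one attempt and no reset: what is moved stays moved. The work goes in short steps, Python scripts to look and compute and a tool call to move; the robot and the scene stay as the last step left them, time stands still between calls to the robot, and variables do not carry over. Pictures are saved under pics/ and viewed, at most 10 in all, crops included, and the job is handed in when it is done.

Besides the shell and the picture viewer there is one more tool, called after "Request:" as a command line: name --argument value ..., lists and objects as JSON in quotes. play_rows: Moves the arm, as the interface text tells. Its arguments: {"type":"object","properties":{"increments":{"type":"string"},"force":{"type":"number"}},"required":["increments"]}

```bash
mkdir -p pics; cat > h.py <<'E'
from plant import robot
import numpy as np, cv2
from scipy.spatial.transform import Rotation as R
E
python3 - <<'E'
from h import *
s=robot.read_state(); print(s['t'],s['tool_pos'],s['orientation'],s['opening'])
a=robot.read_camera('scene'); b=robot.read_camera('top')
cv2.imwrite('pics/a.png',a);cv2.imwrite('pics/b.png',b)
for c in ('scene','top'):
  k=robot.calibration(c);Rm=cv2.Rodrigues(np.array(k['rvec']))[0];print(c,k['vertical_fov'],-Rm.T@np.array(k['tvec']),Rm[2])
  for q in ['rack','hook_full','hook_spare','narrow_eye','wide_eye','round_eye','crock','bowl','cup','jar','rib']:
    print(c,q,[(np.round(d['centre'],3).tolist(),round(d['conf'],2)) for d in robot.landmark_of(c,q)[:4]])
print(robot.read_state()['t'])
E
```

```text
0.0 [ 0.25365283 -0.54309546  0.21757174] [-3.06513347e+00 -6.80266645e-01  3.80149791e-04] 0.09294521689712146
scene 50.386672529540704 [0.85060338 0.50639479 1.14696448] [-0.28504785 -0.46545417 -0.83791416]
scene rack [([0.584, 0.081, 0.0], 0.78), ([0.57, 0.17, 0.247], 0.21)]
scene hook_full [([0.567, 0.168, 0.247], 0.48), ([0.36, -0.092, 0.0], 0.21)]
scene hook_spare [([0.589, 0.0, 0.25], 0.48)]
scene narrow_eye [([0.493, 0.161, 0.243], 0.77)]
scene wide_eye [([0.516, 0.163, 0.242], 0.61), ([0.548, 0.392, 0.191], 0.61)]
scene round_eye [([0.342, 0.144, 0.188], 0.91), ([0.544, 0.166, 0.239], 0.76)]
scene crock [([0.359, -0.091, -0.001], 0.74), ([0.491, -0.268, 0.002], 0.64)]
scene bowl [([0.412, 0.42, 0.002], 0.63)]
scene cup [([0.714, -0.325, 0.001], 0.87)]
scene jar [([0.63, -0.478, -0.003], 0.7)]
scene rib [([0.458, 0.061, 0.002], 0.5)]
top 53.05662444516982 [ 0.42324789 -0.01951581  1.51829812] [ 0.0646699  -0.00991761 -0.99785743]
top rack [([0.36, 0.289, 0.001], 0.69), ([0.582, 0.082, -0.001], 0.68)]
top hook_full [([0.573, 0.17, 0.252], 0.61)]
top hook_spare [([0.59, -0.0, 0.249], 0.48)]
top narrow_eye [([0.492, 0.156, 0.24], 0.53)]
top wide_eye [([0.549, 0.395, 0.192], 0.77), ([0.519, 0.164, 0.24], 0.45), ([0.713, -0.331, -0.003], 0.4)]
top round_eye [([0.545, 0.162, 0.242], 0.66), ([0.339, 0.145, 0.187], 0.6)]
top crock [([0.495, -0.276, -0.0], 0.65)]
top bowl [([0.411, 0.42, -0.002], 0.55)]
top cup [([0.712, -0.33, -0.001], 0.78)]
top jar [([0.621, -0.479, 0.002], 0.93)]
top rib [([0.462, 0.06, 0.003], 0.9)]
1.2
```

View pics/a.png

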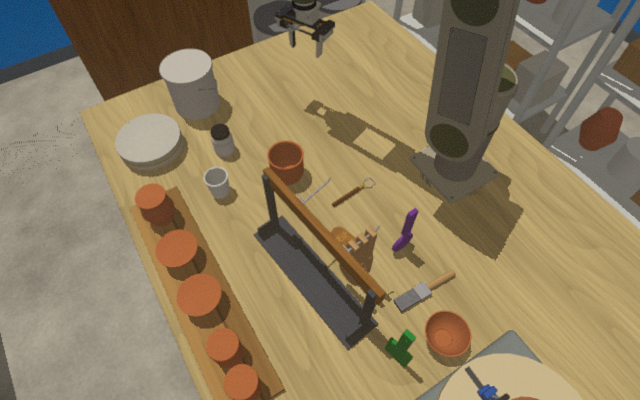

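View pics/b.png

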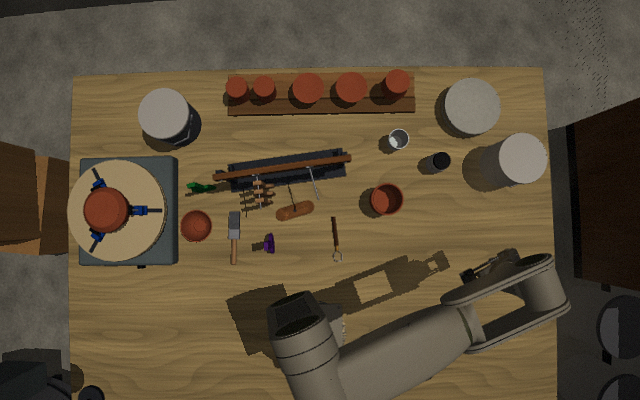

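The purple round paddle (scene 405,230) and the green wide one (400,348) are look-alikes. The paddles I need hang on the hook around (350,245). The clay crock is at (287,162). Next I'll take the wrist camera over the rack.

```bash
cat >> h.py <<'E'
def plan(p,ang,s=None):
    s=s or robot.read_state(); M=R.from_rotvec(s['orientation']).as_matrix()
    cur=np.degrees(np.arctan2(M[1,0],M[0,0]))
    print('t',round(s['t'],2),'pos',np.round(s['tool_pos'],4),'ang',round(cur,2),'F',np.round(s['force'],2),'open',round(s['opening'],4))
    print('shift mm',np.round(M.T@(np.array(p)-s['tool_pos'])*1e3,1),'yaw',round(cur-ang,2))
E
python3 - <<'E'
from h import *
plan([0.45,0.03,0.40],6.6)
E
```

```text
t 1.2 pos [ 0.2539 -0.5437  0.2186] ang 25.03 F [-0.33 -0.23 -0.25] open 0.0926
shift mm [ 420.4 -436.8 -181.3] yaw 18.43
```

Request:
play_rows --increments "0 0 -50 0 -1;20 -20 -100 0 -1;50 -50 -140 6 -1;85 -88 -181 12 -1;120 -124 -181 18.4 -1;155 -160 -181 18.4 -1;190 -196 -181 18.4 -1;225 -232 -181 18.4 -1;260 -268 -181 18.4 -1;295 -304 -181 18.4 -1;330 -340 -181 18.4 -1;365 -376 -181 18.4 -1;400 -412 -181 18.4 -1;420 -437 -181 18.4 -1;420 -437 -181 18.4 -1;420 -437 -181 18.4 -1;420 -437 -181 18.4 -1"

```text
t: 2.9
tool_pos: [0.4494, 0.0292, 0.3997]
orientation: [3.136, 0.182, -0.0]
force: [0.7, 0.2, -0.8]
opening: 0.093
gripper_force: 0.0
```

```bash
python3 - <<'E'
from h import *
plan([0.45,0.03,0.40],6.6)
w=robot.read_camera('wrist'); k=robot.calibration('wrist')
cv2.imwrite('pics/w.png',w)
Rm=cv2.Rodrigues(np.array(k['rvec']))[0];print(k,-Rm.T@np.array(k['tvec']),Rm[2])
for q in ['hook_full','hook_spare','narrow_eye','wide_eye','round_eye']:
    print(q,[(np.round(d['centre'],3).tolist(),round(d['conf'],2)) for d in robot.landmark_of('wrist',q)[:4]])
np.savez('w.npz',w=w,**{a:np.array(b) for a,b in k.items()})
E
```

```text
t 2.9 pos [0.4494 0.0292 0.3997] ang 6.63 F [ 0.72  0.23 -0.75] open 0.093
shift mm [ 0.7 -0.7 -0.3] yaw 0.03
{'vertical_fov': 68.15703187240693, 'cx': 319.33409593610196, 'cy': 196.46380984245965, 'D': array([-0.04549587,  0.        ,  0.        ,  0.        ,  0.        ]), 'rvec': array([-2.18478489,  1.94868779,  0.26408825]), 'tvec': array([-0.02343653,  0.35209036,  0.68410655])} [0.52124967 0.03672685 0.56521552] [-0.26528626 -0.03131007 -0.96366119]
hook_full [([0.567, 0.169, 0.254], 0.69), ([0.456, 0.059, 0.0], 0.36)]
hook_spare [([0.593, -0.0, 0.247], 0.83)]
narrow_eye [([0.487, 0.158, 0.24], 0.93)]
wide_eye [([0.516, 0.159, 0.242], 0.93), ([0.547, 0.392, 0.189], 0.76)]
round_eye [([0.543, 0.164, 0.245], 0.59)]
```

View pics/w.png

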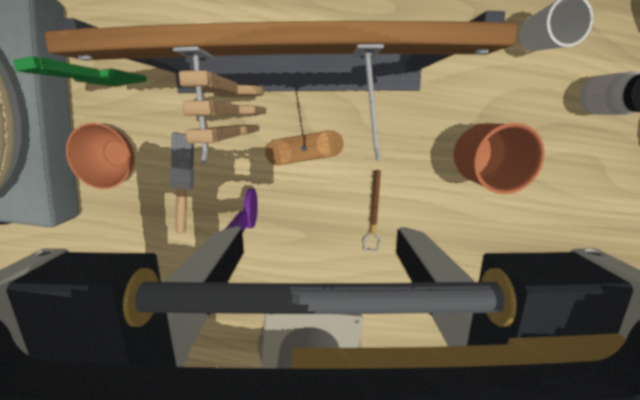

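The frame shows the three tan paddles on the full hook (handles around (195,78), (200,106) and (208,134)). The spare wire runs from (368,52) to (378,157), and the crock is at (500,158). I'll back-project both wires onto z = 0.25.

```bash
cat >> h.py <<'E'
def ray(k,px,z):
    f=200/np.tan(np.radians(float(k['vertical_fov']))/2);K=np.array([[f,0,k['cx']],[0,f,k['cy']],[0,0,1.]])
    u=cv2.undistortPoints(np.array(px,float).reshape(-1,1,2),K,np.array(k['D']))[:,0]
    Rm=cv2.Rodrigues(np.array(k['rvec']))[0];C=-Rm.T@np.array(k['tvec'])
    d=np.c_[u,np.ones(len(u))]@Rm
    return C+d*((z-C[2])/d[:,2])[:,None]
E
python3 - <<'E'
from h import *
k=dict(np.load('w.npz'));w=k.pop('w')
g=cv2.cvtColor(w,cv2.COLOR_BGR2HSV)
# wire columns: gray (low saturation) on wood, per row
for name,(a,b) in {'spare':(358,390),'full':(192,212)}.items():
  P=[]
  for r in range(56,156,4):
    s=g[r,a:b,1].astype(float); 
    wt=np.clip(60-s,0,None)
    if wt.sum()>60:
      P.append((a+(wt*np.arange(b-a)).sum()/wt.sum(),r,wt.sum()))
  P=np.array(P);print(name,np.round(P[:,:2],1).tolist())
  W=ray(k,P[:,:2],0.25);print(np.round(W[:,:2]*1e3,1).tolist())
c=ray(k,[(55,52),(510,48),(367,50),(378,158),(197,52),(205,158)],0.25);print(np.round(c,4))
cv2.imwrite('pics/w2.png',cv2.resize(w[30:180,150:410],None,fx=3,fy=3,interpolation=cv2.INTER_CUBIC))
E
```

```text
spare [[372.6, 56.0], [373.3, 60.0], [372.7, 64.0], [372.7, 68.0], [372.7, 72.0], [373.4, 76.0], [373.4, 80.0], [373.5, 84.0], [373.5, 88.0], [370.8, 92.0], [371.1, 96.0], [371.6, 100.0], [371.9, 104.0], [372.2, 108.0], [372.7, 112.0], [373.0, 116.0], [373.4, 120.0], [373.8, 124.0], [374.1, 128.0], [374.5, 132.0], [374.9, 136.0], [375.2, 140.0], [375.6, 144.0], [376.0, 148.0], [376.9, 152.0]]
[[583.6, -9.4], [580.0, -10.7], [576.2, -10.6], [572.5, -11.2], [568.8, -11.8], [565.2, -13.1], [561.4, -13.6], [557.6, -14.4], [553.8, -15.0], [549.7, -12.9], [545.9, -13.7], [542.0, -14.8], [538.2, -15.8], [534.3, -16.7], [530.5, -17.9], [526.5, -18.8], [522.6, -19.8], [518.6, -20.9], [514.6, -21.8], [510.6, -22.9], [506.6, -24.0], [502.5, -25.0], [498.5, -26.1], [494.3, -27.2], [490.3, -28.8]]
full [[201.5, 56.0], [200.9, 60.0], [200.8, 64.0], [200.9, 68.0], [197.5, 88.0], [198.7, 92.0], [199.4, 96.0], [199.3, 100.0], [201.0, 116.0], [201.4, 120.0], [202.1, 124.0], [202.1, 128.0], [203.3, 144.0], [202.1, 148.0], [202.2, 152.0]]
[[565.0, 159.3], [561.2, 159.8], [557.4, 159.7], [553.7, 159.6], [534.1, 162.6], [530.3, 161.4], [526.5, 160.6], [522.5, 160.6], [506.7, 158.5], [502.7, 158.0], [498.6, 157.2], [494.5, 157.1], [477.9, 155.6], [473.5, 156.8], [469.3, 156.7]]
[[ 0.5558  0.3121  0.25  ]
 [ 0.6093 -0.1454  0.25  ]
 [ 0.5884 -0.0031  0.25  ]
 [ 0.4841 -0.0311  0.25  ]
 [ 0.5683  0.1639  0.25  ]
 [ 0.4631  0.1535  0.25  ]]
```

View pics/w2.png

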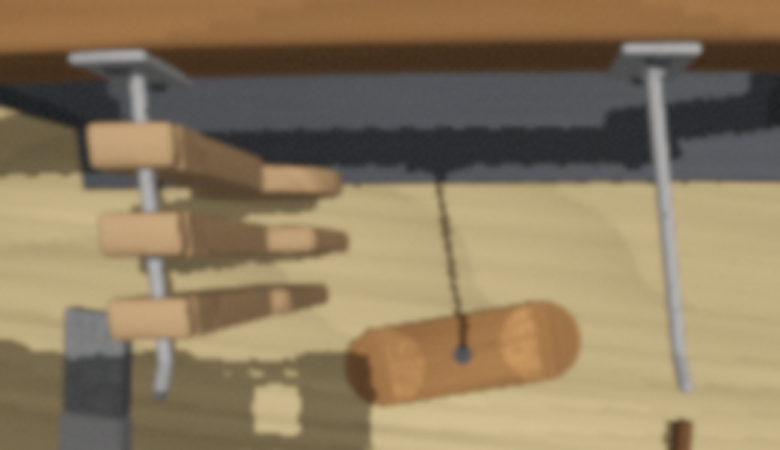

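```bash
python3 - <<'E'
from h import *
plan([0.488,0.158,0.30],6.7)
E
```

```text
t 3.2 pos [0.4495 0.0289 0.3998] ang 6.51 F [-0.46  0.05  0.21] open 0.0931
shift mm [  52.9 -123.9   99.8] yaw -0.19
```

Request:
play_rows --increments "20 -40 10 0 -1;40 -80 40 0 -1;53 -124 70 0 -1;53 -124 100 0 -1;53 -124 100 0 -0.3;53 -124 120 0 -0.3;53 -124 140 0 -0.3;53 -124 160 0 -0.3;53 -124 170 0 -0.3;53 -124 176 0 -0.3;53 -124 176 0 -0.3;53 -124 176 0 -0.3" --force 8

```text
t: 4.4
tool_pos: [0.4885, 0.1591, 0.225]
orientation: [-3.136, -0.181, -0.003]
force: [-0.5, 0.2, 0.5]
opening: 0.0603
gripper_force: 0.0
```

```bash
python3 - <<'E'
from h import *
plan([0.488,0.158,0.2235],6.7)
w=robot.read_camera('wrist'); k=robot.calibration('wrist')
for q in ['hook_full','hook_spare','narrow_eye','wide_eye']:
    print(q,[(np.round(d['centre'],3).tolist(),round(d['conf'],2)) for d in robot.landmark_of('wrist',q)[:4]])
cv2.imwrite('pics/w3.png',w)
E
```

```text
t 4.4 pos [0.4885 0.1591 0.225 ] ang 6.6 F [-0.55  0.19  0.48] open 0.0603
shift mm [-0.6  1.   1.5] yaw -0.1
hook_full []
hook_spare []
narrow_eye [([0.486, 0.159, 0.243], 0.88)]
wide_eye [([0.514, 0.161, 0.239], 0.8)]
```

View pics/w3.png

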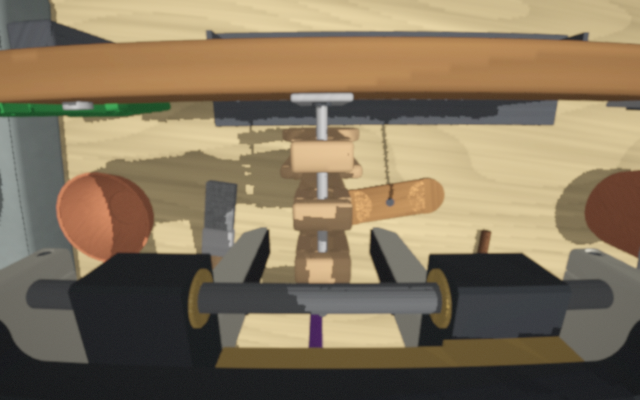

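Request:
play_rows --increments "-1 1 1 0 0.3;-1 1 1 0 0.6;-1 1 1 0 1;-1 1 1 0 1;-1 1 1 0 1;-1 1 1 0 1" --force 20

```text
t: 5.25
tool_pos: [0.487, 0.1581, 0.2226]
orientation: [3.136, 0.182, -0.0]
force: [0.2, 0.5, 0.2]
opening: 0.0278
gripper_force: 20.0
```

Request:
play_rows --increments "0 0 -4 0 1;0 0 -8 0 1;0 0 -11.5 0 1;0 0 -11.5 0 1"

```text
t: 5.65
tool_pos: [0.4874, 0.1583, 0.235]
orientation: [-3.136, -0.182, -0.002]
force: [-1.0, -0.1, -1.0]
opening: 0.0281
gripper_force: 20.0
```

Request:
play_rows --increments "-8 0 0 0 1;-18 0 0 0 1;-28 0 0 0 1;-38 0 0 0 1;-48 0 0 0 1;-58 0 0 0 1;-65 0 0 0 1;-65 0 0 0 1"

```text
t: 6.45
tool_pos: [0.4218, 0.1507, 0.2344]
orientation: [-3.136, -0.182, -0.001]
force: [0.9, -0.2, -0.3]
opening: 0.0281
gripper_force: 20.0
```

```bash
python3 - <<'E'
from h import *
r=np.array([.5895,-.0026]);a=.258
for out in (135,):
  p=r-out/1e3*np.array([np.cos(a),np.sin(a)]);print(p); plan([p[0],p[1],0.2345],np.degrees(a))
E
```

```text
[ 0.4589682  -0.03704488]
t 6.45 pos [0.4218 0.1507 0.2344] ang 6.64 F [ 0.88 -0.15 -0.31] open 0.0281
shift mm [ 15.2 190.7  -0.2] yaw -8.14
```

Request:
play_rows --increments "0 20 0 0 1;0 45 0 0 1;2 75 0 -2 1;6 105 0 -5 1;10 135 0 -8.1 1;13 160 0 -8.1 1;15 180 0 -8.1 1;15 191 0 -8.1 1;15 191 0 -8.1 1;15 191 0 -8.1 1"

```text
t: 7.45
tool_pos: [0.4593, -0.0369, 0.2341]
orientation: [-3.115, -0.402, 0.0]
force: [-0.2, 0.1, -0.5]
opening: 0.0284
gripper_force: 20.0
```

```bash
cat > look.py <<'E'
from h import *
import sys
plan([0,0,0.2345],14.8)
w=robot.read_camera('wrist'); k=robot.calibration('wrist')
np.savez('w.npz',w=w,**{a:np.array(b) for a,b in k.items()})
cv2.imwrite('pics/%s.png'%sys.argv[1],w[40:360,150:490])
for q in sys.argv[2:]:
    print(q,[(np.round(d['centre'],3).tolist(),round(d['conf'],2)) for d in robot.landmark_of('wrist',q)[:4]])
E
python3 look.py w4 hook_spare narrow_eye
```

```text
t 7.45 pos [ 0.4593 -0.0369  0.2341] ang 14.71 F [-0.19  0.13 -0.49] open 0.0284
shift mm [-4.349e+02 -1.523e+02 -3.000e-01] yaw -0.09
hook_spare []
narrow_eye [([0.462, -0.037, 0.253], 0.61)]
```

View pics/w4.png

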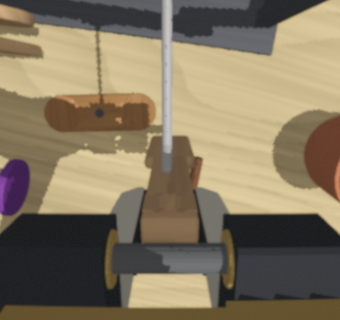

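```bash
python3 - <<'E'
from h import *
k=dict(np.load('w.npz'));w=k.pop('w')
g=cv2.cvtColor(w,cv2.COLOR_BGR2HSV);P=[]
for r in range(42,200,6):
    v=g[r,300:336,2].astype(float)-0.8*g[r,300:336,1]; v=np.clip(v-np.percentile(v,60),0,None)
    P.append((300+(v*np.arange(36)).sum()/v.sum(),r))
W=ray(k,P,0.25)
s=robot.read_state();M=R.from_rotvec(s['orientation']).as_matrix()
T=(W-s['tool_pos'])@M*1e3
print(np.round(np.c_[P,T[:,:2]],1).tolist())
# handle edges at top z
print(np.round((ray(k,[(293,255),(347,255)],0.2735)-s['tool_pos'])@M*1e3,1))
E
```

```text
[[316.9, 42.0, 105.1, -0.7], [317.1, 48.0, 102.5, -0.7], [317.1, 54.0, 99.9, -0.7], [316.7, 60.0, 97.3, -0.9], [316.8, 66.0, 94.6, -0.8], [316.9, 72.0, 91.9, -0.8], [316.8, 78.0, 89.2, -0.8], [317.7, 84.0, 86.5, -0.4], [317.7, 90.0, 83.8, -0.4], [317.6, 96.0, 81.0, -0.5], [318.0, 102.0, 78.3, -0.3], [318.5, 108.0, 75.4, -0.1], [317.3, 114.0, 72.6, -0.6], [317.5, 120.0, 69.8, -0.5], [317.3, 126.0, 66.9, -0.6], [317.1, 132.0, 64.0, -0.8], [317.6, 138.0, 61.0, -0.5], [317.7, 144.0, 58.0, -0.5], [317.1, 150.0, 55.1, -0.8], [318.1, 156.0, 52.0, -0.3], [316.9, 162.0, 49.0, -0.9], [317.8, 168.0, 45.9, -0.4], [317.8, 174.0, 42.8, -0.4], [316.2, 180.0, 39.6, -1.3], [317.0, 186.0, 36.4, -0.9], [316.8, 192.0, 33.2, -1.0], [316.3, 198.0, 29.9, -1.3]]
[[  8.8 -12.1 -39.3]
 [  8.8  13.3 -39.4]]
```

Request:
play_rows --increments "0 -1 0 0 1;8 -1 0 0 1;15 -1 0 0 1;22 -1 0 0 1;28 -1 0 0 1;34 -1 0 0 1;40 -1 0 0 1;46 -1 0 0 1;46 -1 0 0 1"

```text
t: 8.5
tool_pos: [0.5041, -0.0245, 0.234]
orientation: [-3.116, -0.403, 0.0]
force: [0.1, -0.4, -0.9]
opening: 0.0276
gripper_force: 20.0
```

```bash
python3 - <<'E'
from h import *
for i in range(3):
  s=robot.read_state();print(np.round(s['force'],2),np.round(s['tool_pos'],4),np.round(s['wrist_torque'],3));robot.read_camera('wrist')
E
```

```text
[ 0.1  -0.37 -0.93] [ 0.5041 -0.0245  0.234 ] [ 0.035  0.028 -0.01 ]
[-1.09  0.19 -0.55] [ 0.5038 -0.0246  0.234 ] [-0.     0.078 -0.038]
[ 0.61  0.39 -0.42] [ 0.5036 -0.0246  0.234 ] [0.026 0.021 0.024]
```

Request:
play_rows --increments "8 0 0 0 1;17 0 0 0 1;26 0 0 0 1;35 0 0 0 1;43 0 0 0 1;49 0 0 0 1;49 0 0 0 1;49 0 4 0 1;49 0 8 0 1;49 0 11 0 1;49 0 11 0 1;49 0 11 0 1"

```text
t: 9.85
tool_pos: [0.5508, -0.0123, 0.2231]
orientation: [3.116, 0.402, -0.0]
force: [-0.7, -0.4, -1.3]
opening: 0.0279
gripper_force: 20.0
```

Request:
play_rows --increments "0 0 0.5 0 0.5;0 0 0.5 0 0.3;0 0 0.5 0 0;0 0 0.5 0 -0.3;0 0 0.5 0 -0.3;0 0 -15 0 -0.3;0 0 -40 0 -0.3;0 0 -75 0 -0.3;0 0 -110 0 -0.3;0 0 -110 0 -0.3"

```text
t: 10.85
tool_pos: [0.5532, -0.0125, 0.341]
orientation: [3.113, 0.402, 0.016]
force: [-0.1, -0.5, 0.4]
opening: 0.0602
gripper_force: 0.0
```

```bash
python3 look.py w5 hook_spare narrow_eye wide_eye round_eye; python3 -c "
from h import *
plan([0.515,0.1595,0.335],6.7)"
```

```text
t 10.85 pos [ 0.5532 -0.0125  0.341 ] ang 14.73 F [-0.15 -0.48  0.39] open 0.0602
shift mm [-532.9 -153.1  100.6] yaw -0.07
hook_spare [([0.591, 0.001, 0.249], 0.81)]
narrow_eye [([0.55, -0.012, 0.243], 0.71)]
wide_eye []
round_eye [([0.542, 0.161, 0.248], 0.75)]
t 11.1 pos [ 0.5505 -0.0122  0.332 ] ang 14.73 F [-0.36  0.35 -0.23] open 0.0604
shift mm [   9.3 -175.1   -2.9] yaw 8.03
```

View pics/w5.png

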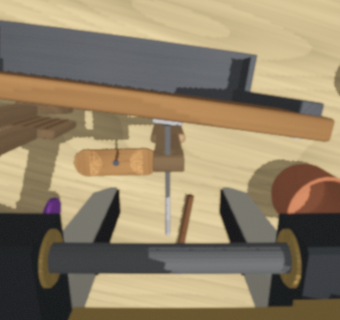

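Request:
play_rows --increments "0 -30 0 2 -0.3;2 -70 0 4 -0.3;5 -115 0 6 -0.3;8 -155 0 8 -0.3;9.7 -176.7 0 8 -0.3;9.7 -176.7 15 8 -0.3;9.7 -176.7 45 8 -0.3;9.7 -176.7 75 8 -0.3;9.7 -176.7 95 8 -0.3;9.7 -176.7 108 8 -0.3;9.7 -176.7 108 8 -0.3;9.7 -176.7 108 8 -0.3"

```text
t: 12.3
tool_pos: [0.5156, 0.1607, 0.2253]
orientation: [3.136, 0.184, -0.0]
force: [-1.0, 0.2, 0.8]
opening: 0.0606
gripper_force: 0.0
```

```bash
python3 look.py w6 wide_eye round_eye; python3 -c "
from h import *
plan([0.515,0.1612,0.2235],6.7)"
```

```text
t 12.3 pos [0.5156 0.1607 0.2253] ang 6.7 F [-0.96  0.17  0.75] open 0.0606
shift mm [-530.8   99.4   -9.1] yaw -8.1
wide_eye [([0.517, 0.16, 0.24], 0.69)]
round_eye []
t 12.45 pos [0.5164 0.1611 0.2267] ang 6.72 F [-0.65  0.99  0.1 ] open 0.0605
shift mm [-1.3 -0.2  3.2] yaw 0.02
```

View pics/w6.png

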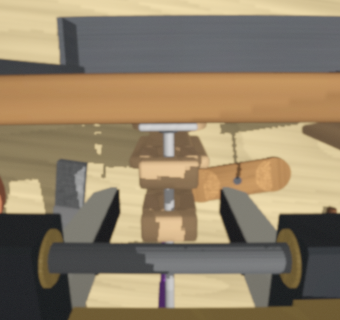

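Centred on the wide paddle, so I'll close and lift it off.

Request:
play_rows --increments "-1 0 2.5 0 0;-1 0 2.5 0 0.4;-1 0 2.5 0 1;-1 0 2.5 0 1;-1 0 2.5 0 1;-1 0 2.5 0 1;-1 0 2.5 0 1" --force 20

```text
t: 13.15
tool_pos: [0.5145, 0.161, 0.2227]
orientation: [3.136, 0.184, 0.0]
force: [-0.6, -0.6, 0.4]
opening: 0.0276
gripper_force: 20.0
```

Request:
play_rows --increments "0 0 -4 0 1;0 0 -8 0 1;0 0 -11.5 0 1;0 0 -11.5 0 1;0 0 -11.5 0 1"

```text
t: 13.65
tool_pos: [0.5146, 0.1611, 0.2343]
orientation: [-3.136, -0.184, -0.0]
force: [-0.1, -0.2, -1.7]
opening: 0.0282
gripper_force: 20.0
```

Request:
play_rows --increments "-8 0 0 0 1;-18 0 0 0 1;-28 0 0 0 1;-38 0 0 0 1;-48 0 0 0 1;-58 0 0 0 1;-68 0 0 0 1;-78 0 0 0 1;-88 0 0 0 1;-94 0 0 0 1;-94 0 0 0 1"

```text
t: 14.75
tool_pos: [0.4206, 0.15, 0.2343]
orientation: [-3.136, -0.185, -0.001]
force: [0.3, 0.1, -0.3]
opening: 0.028
gripper_force: 20.0
```

```bash
python3 -c "
from h import *
plan([0.4570,-0.037,0.2345],14.8)"
```

```text
t 14.75 pos [0.4206 0.15   0.2343] ang 6.74 F [ 0.29  0.08 -0.26] open 0.028
shift mm [ 14.2 190.   -0.2] yaw -8.06
```

Request:
play_rows --increments "0 20 0 0 1;0 45 0 0 1;2 75 0 -2 1;6 105 0 -5 1;10 135 0 -8.1 1;13 160 0 -8.1 1;14 180 0 -8.1 1;14 190 0 -8.1 1;14 190 0 -8.1 1;14 190 0 -8.1 1"

```text
t: 15.75
tool_pos: [0.4572, -0.0365, 0.2341]
orientation: [-3.115, -0.405, 0.0]
force: [0.5, 0.1, -1.4]
opening: 0.028
gripper_force: 20.0
```

```bash
python3 look.py w7 hook_spare wide_eye;python3 - <<'E'
from h import *
k=dict(np.load('w.npz'));w=k.pop('w')
g=cv2.cvtColor(w,cv2.COLOR_BGR2HSV);P=[]
for r in range(96,200,6):
    v=g[r,300:336,2].astype(float)-0.8*g[r,300:336,1]; v=np.clip(v-np.percentile(v,60),0,None)
    P.append((300+(v*np.arange(36)).sum()/v.sum(),r))
W=ray(k,P,0.25)
s=robot.read_state();M=R.from_rotvec(s['orientation']).as_matrix()
T=(W-s['tool_pos'])@M*1e3
print(np.round(T[:,:2],1).tolist())
E
```

```text
t 15.75 pos [ 0.4572 -0.0365  0.2341] ang 14.81 F [ 0.47  0.13 -1.4 ] open 0.028
shift mm [-4.327e+02 -1.522e+02 -3.000e-01] yaw 0.01
hook_spare []
wide_eye [([0.456, -0.039, 0.254], 0.61)]
[[81.0, 0.2], [78.2, 1.3], [75.4, 0.5], [72.6, 0.2], [69.7, 0.3], [66.9, 0.3], [64.0, 0.0], [61.0, 0.4], [58.0, 0.6], [55.0, 0.4], [52.0, 0.5], [49.0, 0.3], [45.9, 1.2], [42.8, 0.2], [39.6, -0.0], [36.4, -0.0], [33.2, -0.4], [29.9, -0.5]]
```

View pics/w7.png

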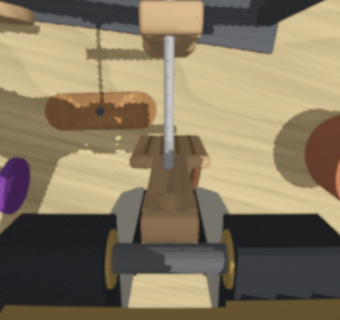

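Request:
play_rows --increments "8 0 0 0 1;15 0 0 0 1;22 0 0 0 1;28 0 0 0 1;34 0 0 0 1;40 0 0 0 1;46 0 0 0 1;46 0 0 0 1"

```text
t: 16.7
tool_pos: [0.5023, -0.0251, 0.234]
orientation: [-3.115, -0.406, 0.0]
force: [0.1, -0.6, -1.1]
opening: 0.0281
gripper_force: 20.0
```

Request:
play_rows --increments "7 0 0 0 1;14 0 0 0 1;14 0 0 0 1;14 0 4 0 1;14 0 8 0 1;14 0 11 0 1;14 0 11.5 0 1;14 0 11.5 0 1"

```text
t: 17.5
tool_pos: [0.5152, -0.0217, 0.2227]
orientation: [3.115, 0.405, -0.0]
force: [-1.0, -0.2, -0.5]
opening: 0.028
gripper_force: 20.0
```

Request:
play_rows --increments "0 0 0 0 0.5;0 0 0 0 0.3;0 0 0 0 0;0 0 0 0 -0.3;0 0 0 0 -0.3;0 0 -15 0 -0.3;0 0 -40 0 -0.3;0 0 -75 0 -0.3;0 0 -110 0 -0.3;0 0 -110 0 -0.3"

```text
t: 18.5
tool_pos: [0.5174, -0.022, 0.3401]
orientation: [3.113, 0.405, 0.016]
force: [0.1, -0.3, 0.5]
opening: 0.0606
gripper_force: 0.0
```

```bash
python3 look.py w8 hook_spare narrow_eye wide_eye round_eye; python3 -c "
from h import *
plan([0.5427,0.1645,0.335],6.7)"
```

```text
t 18.5 pos [ 0.5174 -0.022   0.3401] ang 14.83 F [ 0.07 -0.25  0.45] open 0.0606
shift mm [-495.6 -154.1  100.3] yaw 0.03
hook_spare [([0.591, 0.002, 0.249], 0.58), ([0.493, -0.276, -0.002], 0.48)]
narrow_eye [([0.552, -0.013, 0.244], 0.85)]
wide_eye [([0.517, -0.023, 0.245], 0.87)]
round_eye [([0.543, 0.163, 0.244], 0.78)]
t 18.75 pos [ 0.5147 -0.0216  0.3314] ang 14.83 F [ 0.29 -0.39 -0.09] open 0.0603
shift mm [  74.7 -172.7   -3.6] yaw 8.13
```

Request:
play_rows --increments "15 -30 0 2 -0.3;30 -70 0 4 -0.3;48 -115 0 6 -0.3;66 -155 0 8.1 -0.3;74.7 -172.7 0 8.1 -0.3;74.7 -172.7 15 8.1 -0.3;74.7 -172.7 45 8.1 -0.3;74.7 -172.7 75 8.1 -0.3;74.7 -172.7 95 8.1 -0.3;74.7 -172.7 108 8.1 -0.3;74.7 -172.7 108 8.1 -0.3;74.7 -172.7 108 8.1 -0.3"

```text
t: 19.95
tool_pos: [0.5433, 0.1639, 0.2248]
orientation: [3.136, 0.183, -0.0]
force: [-0.4, 0.7, -0.1]
opening: 0.0602
gripper_force: 0.0
```

```bash
python3 look.py w9 round_eye; python3 -c "
from h import *
plan([0.5427,0.1645,0.2235],6.7)"
```

```text
t 19.95 pos [0.5433 0.1639 0.2248] ang 6.7 F [-0.41  0.69 -0.13] open 0.0602
shift mm [-558.7   99.4   -9.6] yaw -8.1
round_eye [([0.542, 0.161, 0.248], 0.96)]
t 20.05 pos [0.5441 0.1643 0.2262] ang 6.71 F [ 0.5  -0.05  0.6 ] open 0.0604
shift mm [-1.4 -0.4  2.7] yaw 0.01
```

View pics/w9.png

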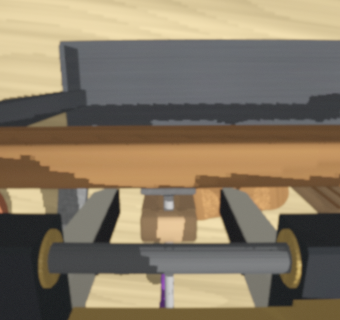

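Request:
play_rows --increments "-1 0 2.5 0 0;-1 0 2.5 0 0.4;-1 0 2.5 0 1;-1 0 2.5 0 1;-1 0 2.5 0 1;-1 0 2.5 0 1;-1 0 2.5 0 1" --force 25

```text
t: 20.75
tool_pos: [0.5423, 0.1643, 0.2222]
orientation: [-3.136, -0.184, -0.0]
force: [-0.2, -0.1, 0.3]
opening: 0.0279
gripper_force: 25.0
```

Request:
play_rows --increments "0 0 -4 0 1;0 0 -8 0 1;0 0 -11.5 0 1;0 0 -11.5 0 1;-8 0 -11.5 0 1;-18 0 -11.5 0 1;-28 0 -11.5 0 1;-38 0 -11.5 0 1;-38 0 -11.5 0 1"

```text
t: 21.65
tool_pos: [0.5033, 0.1598, 0.2338]
orientation: [-3.136, -0.185, 0.0]
force: [0.9, 0.6, -0.6]
opening: 0.0278
gripper_force: 25.0
```

Request:
play_rows --increments "-10 0 0 0 1;-20 0 0 0 1;-30 0 0 0 1;-40 0 0 0 1;-50 0 0 0 1;-60 0 0 0 1;-70 0 0 0 1;-80 0 0 0 1;-85 0 0 0 1;-85 0 0 0 1"

```text
t: 22.65
tool_pos: [0.4197, 0.1499, 0.2338]
orientation: [-3.136, -0.185, -0.001]
force: [-0.6, 0.1, -0.5]
opening: 0.0279
gripper_force: 25.0
```

```bash
python3 -c "
from h import *
plan([0.41,-0.17,0.335],6.7)"
```

```text
t 22.65 pos [0.4197 0.1499 0.2338] ang 6.73 F [-0.6   0.06 -0.5 ] open 0.0279
shift mm [ -47.1  316.5 -101.2] yaw 0.03
```

Request:
play_rows --increments "-5 0 -10 0 1;-15 5 -30 0 1;-20 20 -55 0 1;-25 45 -80 0 1;-30 75 -101 0 1;-35 105 -101 0 1;-40 135 -101 0 1;-43 165 -101 0 1;-47 195 -101 0 1;-47 225 -101 0 1;-47 255 -101 0 1;-47 280 -101 0 1;-47 300 -101 0 1;-47 312 -101 0 1;-47 316.5 -101 0 1;-47 316.5 -101 0 1;-47 316.5 -101 0 1"

```text
t: 24.35
tool_pos: [0.4106, -0.1693, 0.3348]
orientation: [-3.136, -0.185, -0.0]
force: [0.5, 0.4, 0.7]
opening: 0.0279
gripper_force: 25.0
```

```bash
python3 look.py w10 crock round_foot round_eye; python3 - <<'E'
from h import *
robot.read_camera('top')
for c in ('top','wrist'):
  for d in robot.regions_of(c,'crock')[:2]:
    ys,xs=np.nonzero(d['pixels']);print(c,round(d['conf'],2),xs.min(),xs.max(),ys.min(),ys.max())
    k=robot.calibration(c)
    h=cv2.convexHull(np.c_[xs,ys].astype(np.int32))[:,0]
    W=ray(k,h,0.1)[:,:2]
    print(c,'rimplane hull centre',cv2.minEnclosingCircle(W.astype(np.float32)),W.min(0),W.max(0))
  print([(np.round(d['centre'],3),d['conf']) for d in robot.landmark_of(c,'crock')[:2]])
w=np.load('w.npz')['w'];cv2.imwrite('pics/w11.png',w)
E
```

```text
t 24.35 pos [ 0.4106 -0.1693  0.3348] ang 6.76 F [0.54 0.37 0.68] open 0.0279
shift mm [-387.8 -216.4  100.3] yaw -8.04
crock [([0.493, -0.272, -0.003], 0.97)]
round_foot [([0.413, -0.171, 0.171], 0.64), ([0.339, 0.147, 0.004], 0.56), ([0.366, -0.092, -0.002], 0.34)]
round_eye [([0.344, 0.146, 0.192], 0.94), ([0.41, -0.169, 0.358], 0.74), ([0.629, -0.478, 0.0], 0.41)]
top 0.9 376 402 183 203
top rimplane hull centre ((0.5088194608688354, -0.28203868865966797), 0.05359771102666855) [ 0.47762865 -0.32877045] [ 0.55034311 -0.23605606]
[(array([ 0.494, -0.276, -0.002]), 0.87), (array([0.462, 0.063, 0.003]), 0.3)]
wrist 0.75 113 234 0 58
wrist rimplane hull centre ((0.5699432492256165, 0.030697209760546684), 0.08033742755651474) [ 0.53551648 -0.04635433] [0.59768454 0.10779036]
wrist 0.67 358 448 74 162
wrist rimplane hull centre ((0.4898025393486023, -0.27245429158210754), 0.06098908185958862) [ 0.43325351 -0.33151016] [ 0.5469814  -0.21201107]
[(array([ 0.493, -0.272, -0.003]), 0.97)]
```

View pics/w11.png

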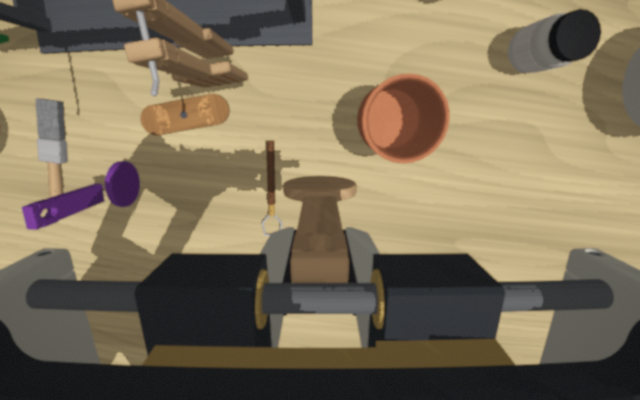

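```bash
python3 -c "
from h import *
plan([0.492,-0.272,0.30],6.7)"
```

```text
t 24.8 pos [ 0.4106 -0.1698  0.3347] ang 6.75 F [ 0.14  0.22 -0.6 ] open 0.0281
shift mm [ 68.9 111.1  34.7] yaw 0.05
```

Request:
play_rows --increments "10 15 0 0 1;25 40 0 0 1;42 68 0 0 1;58 93 0 0 1;66 107 0 0 1;69 111 0 0 1;69 111 15 0 1;69 111 35 0 1;69 111 35 0 1;69 111 35 0 1"

```text
t: 25.8
tool_pos: [0.4914, -0.2712, 0.2991]
orientation: [-3.135, -0.185, 0.002]
force: [-0.4, -0.3, -0.8]
opening: 0.028
gripper_force: 25.0
```

```bash
python3 - <<'E'
from h import *
plan([0.492,-0.272,0.185],6.7)
for c in ('wrist','top','scene'):
  robot.read_camera(c)
  for q in ('crock','round_foot'): print(c,q,[(np.round(d['centre'],3).tolist(),round(d['conf'],2)) for d in robot.landmark_of(c,q)[:2]])
E
```

```text
t 25.8 pos [ 0.4914 -0.2712  0.2991] ang 6.76 F [-0.45 -0.32 -0.78] open 0.028
shift mm [  0.6   1.  114.1] yaw 0.06
wrist crock [([0.495, -0.272, -0.004], 0.87)]
wrist round_foot [([0.338, 0.147, 0.001], 0.74), ([0.492, -0.269, 0.135], 0.72)]
top crock [([0.493, -0.275, -0.002], 0.55)]
top round_foot [([0.345, 0.147, 0.002], 0.48)]
scene crock [([0.49, -0.274, 0.002], 0.7)]
scene round_foot [([0.34, 0.143, 0.004], 0.76), ([0.488, -0.273, 0.132], 0.72)]
```

Request:
play_rows --increments "1 1.5 12 0 1;1 1.5 25 0 1;1 1.5 38 0 1;1 1.5 51 0 1;1 1.5 64 0 1;1 1.5 77 0 1;1 1.5 90 0 1;1 1.5 102 0 1;1 1.5 112 0 1;1 1.5 112 0 1;1 1.5 112 0 1"

```text
t: 27.35
tool_pos: [0.4932, -0.2735, 0.1877]
orientation: [-3.136, -0.184, 0.0]
force: [-0.5, 0.2, -1.5]
opening: 0.028
gripper_force: 25.0
```

Request:
play_rows --increments "0 0 2 0 1;0 0 4 0 1;0 0 6 0 1;0 0 6 0 1;0 0 6 0 1"

```text
t: 27.85
tool_pos: [0.4932, -0.2735, 0.1816]
orientation: [-3.136, -0.184, 0.0]
force: [0.5, 1.4, -0.2]
opening: 0.0277
gripper_force: 25.0
```

Request:
play_rows --increments "0 0 1.5 0 1;0 0 3 0 1;0 0 4 0 1;0 0 4 0 1;0 0 4 0 1"

```text
t: 28.35
tool_pos: [0.4932, -0.2735, 0.1776]
orientation: [-3.136, -0.184, 0.0]
force: [0.2, 0.0, -0.3]
opening: 0.0278
gripper_force: 25.0
```

Request:
play_rows --increments "0 0 1 0 1;0 0 1 0 1;0 0 1 0 1"

```text
t: 28.65
tool_pos: [0.4932, -0.2735, 0.1766]
orientation: [-3.136, -0.184, 0.0]
force: [0.0, 1.4, -1.2]
opening: 0.0281
gripper_force: 25.0
```

Request:
play_rows --increments "0 0 1 0 1;0 0 1 0 1;0 0 1 0 1"

```text
t: 28.95
tool_pos: [0.4934, -0.2736, 0.1758]
orientation: [3.136, 0.184, 0.0]
force: [0.4, -0.3, 0.6]
opening: 0.0282
gripper_force: 25.0
```

Request:
play_rows --increments "0 0 0.8 0 1;0 0 0.8 0 1;0 0 0.8 0 1"

```text
t: 29.25
tool_pos: [0.4935, -0.2736, 0.1758]
orientation: [3.136, 0.184, 0.001]
force: [-1.5, 1.3, 5.4]
opening: 0.0277
gripper_force: 25.0
```

The paddle rests on the crock floor: 5.4 N upward and the height has stopped changing. Releasing.

Request:
play_rows --increments "0 0 0 0 0.5;0 0 0 0 0.2;0 0 0 0 -0.3;0 0 0 0 -0.7;0 0 0 0 -1;0 0 0 0 -1;0 0 0 0 -1;0 0 0 0 -1;0 0 0 0 -1;0 0 0 0 -1"

```text
t: 30.25
tool_pos: [0.4932, -0.2735, 0.1748]
orientation: [-3.136, -0.184, 0.0]
force: [-0.2, 0.4, -0.0]
opening: 0.0916
gripper_force: 0.0
```

```bash
python3 - <<'E'
from h import *
plan([0.492,-0.272,0.40],6.7)
for c in ('wrist','scene'):
  robot.read_camera(c)
  for q in ('crock','round_foot','round_eye'): print(c,q,[(np.round(d['centre'],3).tolist(),round(d['conf'],2)) for d in robot.landmark_of(c,q)[:3]])
E
```

```text
t 30.25 pos [ 0.4932 -0.2735  0.1748] ang 6.73 F [-0.19  0.36 -0.03] open 0.0916
shift mm [  -1.1   -1.6 -225.2] yaw 0.03
wrist crock [([0.493, -0.268, -0.002], 0.81)]
wrist round_foot [([0.495, -0.272, 0.009], 0.86)]
wrist round_eye [([0.495, -0.275, 0.198], 0.57)]
scene crock [([0.492, -0.271, 0.002], 0.84)]
scene round_foot [([0.341, 0.146, 0.001], 0.83), ([0.492, -0.274, 0.008], 0.58)]
scene round_eye [([0.343, 0.146, 0.186], 0.66), ([0.494, -0.275, 0.194], 0.55)]
```

It stands upright on the bottom. I'll retract straight up and check it again.

Request:
play_rows --increments "0 0 -8 0 -1;0 0 -22 0 -1;0 0 -45 0 -1;0 0 -75 0 -1;0 0 -110 0 -1;0 0 -150 0 -1;0 0 -190 0 -1;0 0 -215 0 -1;0 0 -215 0 -1;0 0 -215 0 -1;0 0 -215 0 -1"

```text
t: 31.75
tool_pos: [0.4929, -0.2733, 0.3888]
orientation: [-3.135, -0.184, 0.002]
force: [-0.3, 0.4, -0.5]
opening: 0.0931
gripper_force: 0.0
```

```bash
python3 - <<'E'
from h import *
plan([0.492,-0.272,0.40],6.7)
for c in ('wrist','scene'):
  robot.read_camera(c)
  for q in ('crock','round_foot','round_eye','wide_eye','narrow_eye'): print(c,q,[(np.round(d['centre'],3).tolist(),round(d['conf'],2)) for d in robot.landmark_of(c,q)[:3]])
for q in ('bowl','cup','jar','rib'): print(q,[np.round(d['centre'],3).tolist() for d in robot.landmark_of('scene',q)[:1]])
E
```

```text
t 31.75 pos [ 0.4929 -0.2733  0.3888] ang 6.73 F [-0.3   0.4  -0.55] open 0.0931
shift mm [ -0.8  -1.4 -11.2] yaw 0.03
wrist crock [([0.493, -0.271, -0.005], 0.92), ([0.718, -0.328, -0.003], 0.49)]
wrist round_foot [([0.495, -0.275, 0.014], 0.87), ([0.369, -0.09, -0.0], 0.59), ([0.341, 0.146, 0.005], 0.57)]
wrist round_eye [([0.344, 0.148, 0.196], 0.85), ([0.491, -0.271, 0.198], 0.78)]
wrist wide_eye [([0.517, -0.02, 0.241], 0.74)]
wrist narrow_eye [([0.552, -0.015, 0.238], 0.62)]
scene crock [([0.494, -0.273, 0.003], 0.93)]
scene round_foot [([0.339, 0.145, 0.002], 0.81), ([0.492, -0.274, 0.007], 0.76)]
scene round_eye [([0.343, 0.146, 0.185], 0.8), ([0.497, -0.272, 0.192], 0.66)]
scene wide_eye [([0.546, 0.392, 0.193], 0.91), ([0.52, -0.019, 0.24], 0.59)]
scene narrow_eye [([0.555, -0.009, 0.241], 0.78)]
bowl [[0.411, 0.42, 0.001]]
cup [[0.717, -0.326, -0.001]]
jar [[0.627, -0.481, -0.002]]
rib [[0.461, 0.058, 0.001]]
```

```bash
python3 -c "
from h import *
print(robot.close_job())"
```

```text
the job is handed in; nothing more can be done
None
```

The job is handed in at about 32 s: the narrow and then the wide paddle hang on the spare hook, and the round paddle stands on the crock's bottom, released only after it touched down; the bowl, cup, jar and rib checked unmoved (brush and loop tool not re-measured), but I viewed 11 pictures, one over the limit of 10.

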